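# Find the heavy side of a rotor on the balancing stand

## Robot

A 7-joint arm with a two-finger parallel gripper is mounted at the origin on the work surface. World frame = base frame: x ahead of the robot, y to its left, z up, the work surface at z = 0. Lengths are in m, angles in rad, forces in N, time in s.
With the tool pointing down it reaches from about 0.425 to 0.925 m from the base axis. Payload 6.8 kg.
Tool frame: the origin (TCP) lies between the finger pads; the fingertips stand 22 mm ahead of it and the grasp point (between the pads) lies 3 mm ahead of it; z points along the fingers, y is the direction in which the jaws open and shut (so a half turn about z gives the same grasp; the last joint's range is limited). The gripper opens to 85 mm and grips with 20 to 120 N. Pads are 22 mm wide; open, the fingers measure 114 mm over their backs; the gripper's body (76 mm by 85 mm) begins 54 mm behind the grasp point. The pads swing forward as they close: fully open they stand 13 mm farther back than shut.
Start: joints at [1.19, 0.477, 0.022, 1.555, -0.011, 1.109, -0.083], TCP at [0.182, -0.65, 0.253] pointing down, gripper open.
Joint ranges: [-2.96, 2.96], [-0.34, 2.1], [-1.41, 1.46], [0.24, 2.44], [-1.37, 4.51], [0.17, 1.92], [-2.96, 2.96]. Speed limits (rad/s): [2.39, 2.39, 3.14, 3.14, 3.14, 3.14, 3.14].

## Interface

Orientations are given as a unit quaternion [w, x, y, z].
In Python, from station import bot gives the robot as it stands. The module is installed in compiled form; this text tells all that it offers.
- The arm moves only by the tool drive_tool, never from a script. Its argument "series" is one flat list of numbers, 7 for each row, row after row: the opening, from -1 (shut) to 1 (fully open), then the shift along the tool's x, y, z in mm, then the turn, a rotation vector about the tool's x, y, z in rad. In form: [jaw, x, y, z, wx, wy, wz, jaw, x, y, z, wx, wy, wz, ...]. A call has 1 to 12 rows; each row shifts and turns the commanded pose from where the row before left it, along the tool's axes as they then stand; what a row does not reach is not made up. A row lasts 1/8 s, in which the tool goes at most 62.5 mm and 10.7 degrees, less where a joint would pass 70% of its speed; a pose out of reach is approached as far as the arm can. A call with a gripper value outside its range is refused whole. The fingers move at their own pace and stop on an object; "force" is the grip in N (left out, the last holds). Time passes only in rows, so rows that do not move let the fingers close. It gives the time, the measured TCP pose, the force and the opening at its end, in the units of the state.
- bot.get_obs(): the state, without advancing time (a new reading comes with each control period).
- bot.read_camera(name): name is "side" or "top" or "wrist"; returns a dict with "pixels" (400x640x3 uint8, blue, green, red), "camera_matrix" (3x3 intrinsics, pixels), "rvec" (rotation vector, rad) and "tvec" (3), from world to camera coordinates, as OpenCV has them. Camera axes: x right, y down, z forward; pixel columns grow to the right and rows downward; lengths in m; the calibration is good to about 2 mm. A picture is of the moment at which its call begins. There is no depth.
- bot.hand_in(): hands the job in, once; it reports no verdict.
The state is a dict: "t": time; "q": joint angles; "joint_vel": joint speeds; "joint_torque": joint torques, N m; "eef_pos": TCP position; "tool_rot": TCP orientation; "contact_force": force on the tool from outside, world axes, zero at the start; "torque": the same for the moment, N m; "gripper_width": opening from 0.0 (shut) to 1.0 (fully open).
Only numpy, scipy, OpenCV 4.12 (cv2) and the standard library are available. Lean on these libraries where they do the work, as an engineer would, in place of code of your own. Each camera call takes 0.05 s, during which the arm holds its last target. There are 200 camera calls.

## Task

Before this small lab rotor can be balanced, its bearing wants a shot of oil: press the red plunger of the oiler down to its stop and let it come back up. Then turn the rotor by hand, at least a sixth of a turn, to feel where its hidden heavy side is, bring that heavy side straight down, and finish while still gripping the rotor there. Leave the other things on the table where they are.

Things in the scene. Friction and masses are not known exactly. Their poses are not given: they have to be found in the camera images.
- stand: grey balancing stand fixed to the table; origin on the table under the rotor, z up, y along the level axle, x square to it. Base plate 150 mm in x, 16 mm high, from y = -200 to +70 mm; two posts, 34 mm wide in x, 14 mm thick, centred at y = -45 and +45 mm, 142 mm high (bearings to 155 mm); the oiler stands on the plate at y = -150 mm
- axle (a point): centre of the rotor, on the axle, 140 mm above the table, axes as the stand's. The rotor is a closed blue drum with aluminium faces, 150 mm across and 28 mm thick along the axle, centred here, that turns without end. Six round pegs, 10 mm thick, stand out radially from its rim every 60 degrees, in the drum's mid plane, from radius 75 to 103 mm: push them to turn the rotor, or pinch one or the rim
- rotor (a joint): angle of the rotor: 0 with the white peg on top, growing as the top moves to the stand's +x. A 0.7 kg slug is hidden inside 48 mm off the axle, anywhere. Bearing drag is a steady 0.47 N m both ways, the slug's pull at most 0.33 N m (+-12%), so the rotor stays where left, but turns more easily with the heavy side going down than up (1 to 9 N at radius 90 mm)
- white_peg_tip (a point): outer end of the white peg, 103 mm from the axle. After it, every 60 degrees in the sense of growing angle, come a red, a yellow and three black pegs. The colours do not tell where the heavy side is. A peg pushed fast runs on a little ahead of the fingers; pushed at about 20 mm/s it stays on them, and a force read just after stopping is then about 1 N (0.09 N m) short of that while moving
- plunger_top (a point): centre of the top face of the oiler's plunger, a flat red round head 32 mm across and 10 mm thick, which stands 136 mm above the table when up and is pressed straight down; the oiler's body below is an amber cylinder 34 mm across
- plunger (a joint): how far the plunger is pressed, in m: 0 is up, 0.012 is its stop; the spring pushes back with about 2 N at the top and 7 N at the stop
- slide_box: bystander: white carton 85 x 75 x 35 mm, origin under its centre
- oil_bottle: bystander: small amber bottle 36 mm across and 85 mm high, origin under its centre
- screwdriver: bystander: screwdriver with a yellow handle, 170 mm long, lying flat
- tape_roll: bystander: yellow roll of tape 68 mm across and 19 mm high, lying flat, origin under its centre
- petri_dish: bystander: clear closed dish 90 mm across and 14 mm high, origin under its centre
- weight_tray: bystander: grey tray 90 x 60 x 22 mm with small brass weights, origin under its centre

How it is judged:
On the way, in this order (a step that is already met when the one before it is completed fails the run):
1. the oiler's plunger is pressed to its stop (value of joint plunger above 0.0105 m), for 0.05 s.
2. the plunger is back up (value of joint plunger below 0.003 m), for 0.05 s.
3. the rotor has been turned at least about a seventh of a turn from where it was (distance of white_peg_tip from where it was at the start of the episode above 0.09 m), for 0.05 s.
At the end, for the whole second after the job is handed in: the slug inside the rotor is within 17 degrees of straight below the axle, the rotor is still, the fingers grip it (more than 4 N in all), the plunger is up, and no bystander stands more than 30 mm from where it was (height (world z) of slug_c0 below 0.0941 m and contact force between the fingers and rotor above 4 N and velocity of joint rotor between -0.08 and 0.08 rad/s and value of joint plunger below 0.003 m and distance of each of slide_box, oil_bottle, screwdriver, tape_roll, petri_dish, weight_tray from where it was at the start of the episode below 0.03 m); the arm keeps its last pose, push and grip.
It fails at once if a bystander is pushed more than 30 mm or knocked over (distance of any of slide_box, oil_bottle, screwdriver, tape_roll, petri_dish, weight_tray from where it was at the start of the episode above 0.03 m or angle between oil_bottle's own z axis and vertical above 0.7 rad).
It also fails if it takes over 72 s, if anything falls off the work surface, if the arm or the gripper's body presses on something with over 40 N, if the wrist force passes 120 N, or if a joint passes its speed limit or range.

## Working session

There is one attempt and no reset: what is moved stays moved. The work goes in short steps, Python scripts to look and compute and a tool call to move; the robot and the scene stay as the last step left them, time stands still between calls to the robot, and variables do not carry over. Pictures are saved under pics/ and viewed, about 8 in all and at most 12, crops included, and the job is handed in when it is done.

Besides the shell and the picture viewer there is one more tool, called after "Call:" as name(argument=value, ...), one argument or row to a line, values as JSON. drive_tool: Moves the arm, as the interface text tells. Its arguments: {"type":"object","properties":{"series":{"type":"array"},"force":{"type":"number"}},"required":["series"]}

```bash
mkdir -p pics; cat > h.py <<'E'
import numpy as np, cv2
from station import bot
from scipy.spatial.transform import Rotation as R
def cam(n,save=None):
    c=bot.read_camera(n); c={k:np.array(v) for k,v in c.items()}
    c['R']=cv2.Rodrigues(c['rvec'].astype(float))[0]; c['o']=-c['R'].T@c['tvec'].ravel()
    if save: cv2.imwrite('pics/'+save,c['pixels'])
    return c
def ray(c,u,v):
    d=c['R'].T@np.linalg.solve(c['camera_matrix'],[u,v,1.]); return c['o'],d
def onz(c,u,v,z):
    o,d=ray(c,u,v); return o+d*(z-o[2])/d[2]
def proj(c,p):
    x=c['camera_matrix']@(c['R']@np.asarray(p)+c['tvec'].ravel()); return x[:2]/x[2]
def two(c1,p1,c2,p2):
    o1,d1=ray(c1,*p1);o2,d2=ray(c2,*p2)
    s=np.linalg.lstsq(np.c_[d1,-d2],o2-o1,rcond=None)[0]
    a,b=o1+d1*s[0],o2+d2*s[1]; return (a+b)/2,np.linalg.norm(a-b)
def blobs(c,lo,hi,minA=30):
    m=cv2.inRange(cv2.cvtColor(c['pixels'],cv2.COLOR_BGR2HSV),lo,hi)
    n,l,s,ce=cv2.connectedComponentsWithStats(m)
    return [(s[i].tolist(),ce[i].round(1).tolist()) for i in range(1,n) if s[i][4]>=minA]
def st():
    o=bot.get_obs(); print({k:np.round(v,4).tolist() for k,v in o.items() if k in('t','eef_pos','tool_rot','contact_force','torque','gripper_width','q')}); return o
E
python3 - <<'E'
from h import *
st()
s=cam('side','s0.png');t=cam('top','t0.png')
cv2.imwrite('pics/a.png',cv2.resize(np.vstack([s['pixels'],t['pixels']]),(480,600)))
for n,c in(('s',s),('t',t)):
    print(n,c['o'],'fwd',c['R'][2],c['camera_matrix'][0,0])
    print('red',blobs(c,(0,140,80),(8,255,255)),blobs(c,(172,140,80),(180,255,255)))
    print('blue',blobs(c,(100,100,50),(125,255,255),200))
    print('yel',blobs(c,(22,140,80),(34,255,255)))
E
```

```text
{'t': 0.0, 'q': [1.1899, 0.4778, 0.0223, 1.5565, -0.0115, 1.1093, -0.0831], 'eef_pos': [0.1817, -0.6495, 0.2523], 'tool_rot': [-0.0009, 0.9907, 0.136, -0.0002], 'contact_force': [0.2436, 0.691, -0.3354], 'torque': [-0.0118, 0.0112, 0.0575], 'gripper_width': 0.9996}
s [0.09382395 0.87616985 0.84926963] fwd [ 0.3591931  -0.71906115 -0.59492133] 411.94590840837077
red [([340, 74, 24, 14, 105], [353.1, 78.3]), ([317, 206, 10, 6, 48], [321.5, 208.7])] []
blue [([585, 35, 55, 278, 8668], [621.6, 183.4])]
yel [([227, 244, 22, 15, 96], [237.4, 250.8]), ([241, 282, 22, 20, 198], [251.7, 291.6])]
t [0.35753547 0.01683422 1.27891135] fwd [ 0.13519119  0.00932939 -0.99077561] 447.7278198209412
red [([591, 90, 21, 39, 409], [601.2, 109.0]), ([323, 195, 13, 12, 111], [328.9, 200.7])] []
blue [([260, 158, 24, 55, 478], [269.2, 184.9])]
yel [([263, 130, 23, 23, 175], [274.0, 141.0]), ([229, 171, 13, 29, 201], [235.1, 185.4])]
```

View pics/s0.png

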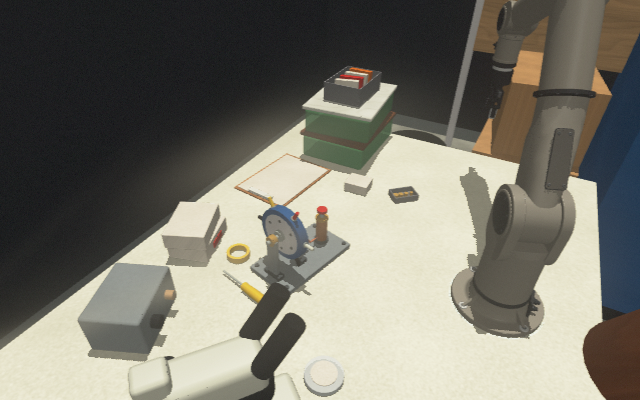

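View pics/t0.png

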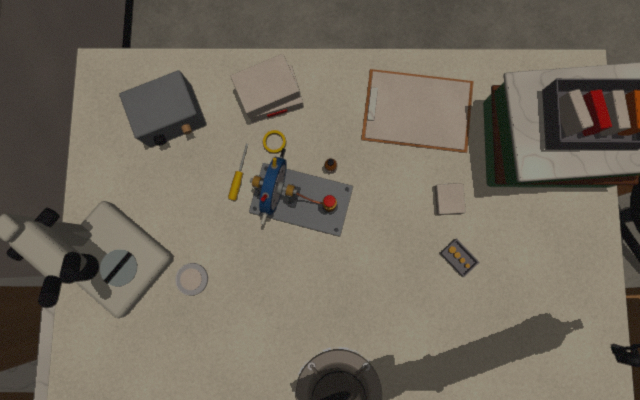

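The side view shows the stand with the drum at about (284,232) and the red plunger at (321,209). In the top view the plunger is at (329,201), the drum at (269,185) and the plate spans (250-352, 165-235). The screwdriver, tape and bottle lie close to the stand. Next I measure and zoom in.

```bash
cat > m.py <<'E'
from h import *
s=cam('side');t=cam('top')
pt=onz(t,328.9,200.7,.136); print('plunger top',pt, 'two',two(s,(321.5,208.7),t,(328.9,200.7)),'reproj side',proj(s,pt))
a=cv2.resize(t['pixels'][130:250,220:370],None,fx=5,fy=5,interpolation=cv2.INTER_CUBIC)
b=cv2.resize(s['pixels'][185:295,240:360],None,fx=5,fy=5,interpolation=cv2.INTER_CUBIC)
cv2.imwrite('pics/tz.png',a);cv2.imwrite('pics/sz.png',b)
E
python3 m.py
```

```text
plunger top [0.50990055 0.02610279 0.136     ] two (array([0.51029342, 0.02616215, 0.13391414]), np.float64(0.00024281308120418583)) reproj side [321.69100732 208.15917496]
```

View pics/tz.png

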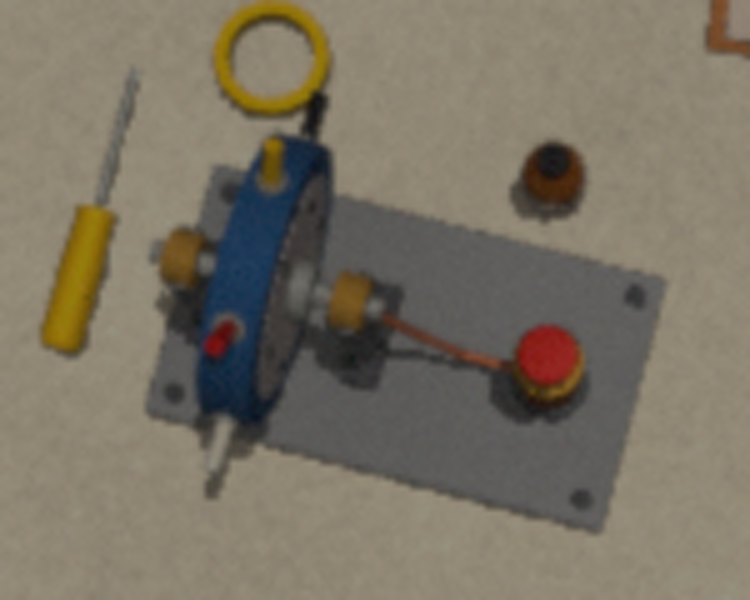

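View pics/sz.png

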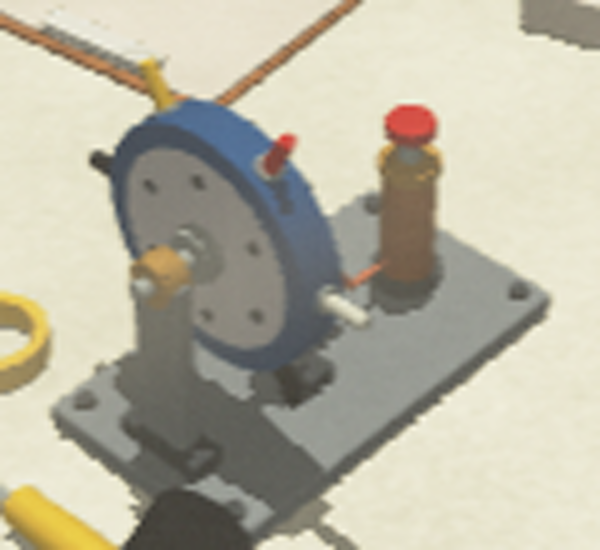

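The zoomed top view shows the plate corners at (220,165), (665,280), (603,530) and (150,412). White points at the robot, red is up and near, yellow up and far. The bottle at (553,175) is clear of the plunger. Next I work out the stand frame, the peg angles and a route.

```bash
cat >> h.py <<'E'
def plan(pose0,Rt,pt,n,jaw):
    """rows from pose (p,Rot) to target in n rows: position straight, rotation even; rounded"""
    p,Q=pose0; rv=(Q.inv()*Rt).as_rotvec()/n; d=(pt-p)/n; out=[]
    for i in range(n):
        s=Q.inv().apply(d)*1e3; out.append([jaw]+np.round(s,1).tolist()+np.round(rv,3).tolist()); Q=Q*R.from_rotvec(rv)
    print(str(out).replace('], [',',  ').replace(' ','')); return out
def pose():
    o=bot.get_obs(); return np.array(o['eef_pos']),R.from_quat(np.array(o['tool_rot'])[[1,2,3,0]])
E
python3 - <<'E'
from h import *
t=cam('top');s=cam('side')
C=[onz(t,220+x/5-.4,130+y/5-.4,.016) for x,y in[(220,165),(665,280),(603,530),(150,412)]]
C=np.array(C)[:,:2];print(C, [np.linalg.norm(C[i]-C[i-1]) for i in range(4)])
yd=(C[0]-C[1])+(C[3]-C[2]);yd/=np.linalg.norm(yd); yd2=np.array([1,1]);xd=np.array([yd[1],-yd[0]])
e=(C[0]-C[3])+(C[1]-C[2]);print('psi',np.degrees(np.arctan2(yd[0],yd[1])),'xside',np.degrees(np.arctan2(-e[1],e[0])))
c=C.mean(0); o1=c+yd*.065; o2=np.array([.5101,.0261])+.15*yd; print('origin',o1,o2)
o=np.r_[(o1+o2)/2,.14]
X=np.r_[xd,0];Y=np.r_[yd,0];Z=np.array([0,0,1.])
def ang(c,u,v):
    oo,d=ray(c,u,v); P=oo+d*((o-oo)@Y)/(d@Y)-o; return np.degrees(np.arctan2(P@X,P[2])).round(1),np.hypot(P@X,P[2]).round(4)
for n,x,y in[('white',365,318),('red',288,140),('yel',150,65),('blk',97,158)]: print('side',n,ang(s,240+x/5-.4,185+y/5-.4))
for n,x,y in[('white',212,470),('red',218,345),('yel',273,143)]: print('top',n,ang(t,220+x/5-.4,130+y/5-.4))
b=[proj(t,np.r_[x,y,.3]) for x,y in[(.182,-.65),(.3,-.41)]];print(b)
np.savez('stand.npz',o=o,X=X,Y=Y)
# tool: x along -? choose x near +90deg
Rt=R.from_matrix(np.c_[Y,-X,-Z]);p,Q=pose();print(Rt.as_matrix(),Q.as_matrix().round(3))
plan((p,Q),Rt,np.array([.51,.026,.215]),15,-1)
E
```

```text
[[ 0.63554917  0.21610725]
 [ 0.56984336 -0.04034188]
 [ 0.42697559 -0.00543712]
 [ 0.49214136  0.25207934]] [np.float64(0.14785056794132412), np.float64(0.264732717437622), np.float64(0.14706984797862213), np.float64(0.2656337745566753)]
psi 14.285699496791482 xside 13.90581061579986
origin [0.54716658 0.16859193] [0.54711357 0.1714616 ]
side white (np.float64(-88.1), np.float64(0.1013))
side red (np.float64(-28.6), np.float64(0.1008))
side yel (np.float64(31.4), np.float64(0.0991))
side blk (np.float64(92.0), np.float64(0.1013))
top white (np.float64(-85.4), np.float64(0.1019))
top red (np.float64(-28.4), np.float64(0.0981))
top yel (np.float64(30.0), np.float64(0.1066))
[array([649.27539671, 347.14748301]), array([531.43668004, 289.02989295])]Traceback (most recent call last):
  File "<stdin>", line 17, in <module>
  File "scipy/spatial/transform/_rotation.pyx", line 1143, in scipy.spatial.transform._rotation.Rotation.from_matrix
ValueError: Non-positive determinant (left-handed or null coordinate frame) in rotation matrix 0: [[ 0.24675715 -0.96907735 -0.        ]
 [ 0.96907735  0.24675715 -0.        ]
 [ 0.         -0.         -1.        ]].
```

```bash
python3 - <<'E'
from h import *
S=np.load('stand.npz');o,X,Y=S['o'],S['X'],S['Y'];Z=np.array([0,0,1.])
plan(pose(),R.from_matrix(np.c_[Y,X,-Z]),np.array([.51,.026,.2]),14,-1)
E
```

```text
[[-1,35.6,-40.2,3.8,-0.0,-0.0,-0.075,-1,38.5,-37.4,3.8,-0.0,-0.0,-0.075,-1,41.2,-34.4,3.8,-0.0,-0.0,-0.075,-1,43.6,-31.2,3.8,-0.0,-0.0,-0.075,-1,45.9,-27.9,3.8,-0.0,-0.0,-0.075,-1,47.8,-24.4,3.8,-0.0,-0.0,-0.075,-1,49.5,-20.7,3.8,-0.0,-0.0,-0.075,-1,50.9,-17.0,3.8,-0.0,-0.0,-0.075,-1,52.0,-13.1,3.8,-0.0,-0.0,-0.075,-1,52.9,-9.2,3.8,-0.0,-0.0,-0.075,-1,53.4,-5.2,3.8,-0.0,-0.0,-0.075,-1,53.7,-1.2,3.8,-0.0,-0.0,-0.075,-1,53.6,2.8,3.8,-0.0,-0.0,-0.075,-1,53.2,6.8,3.8,-0.0,-0.0,-0.075]]
```

Call:
drive_tool(
  series=[-1, 36, -40, 3, 0, 0, -0.075, -1, 38.5, -37.5, 3, 0, 0, -0.075, -1, 41, -34.5, 3, 0, 0, -0.075, -1, 43.5, -31, 3, 0, 0, -0.075, -1, 46, -28, 3, 0, 0, -0.075, -1, 48, -24.5, 3, 0, 0, -0.075, -1, 49.5, -21, 3, 0, 0, -0.075, -1, 51, -17, 4, 0, 0, -0.075, -1, 52, -13, 4, 0, 0, -0.075, -1, 53, -9, 4, 0, 0, -0.075, -1, 53.5, -5, 4, 0, 0, -0.075, -1, 53.5, -1, 4, 0, 0, -0.075],
  force=40,
)

```text
t: 1.8
eef_pos: [0.4643, -0.0691, 0.2125]
tool_rot: [0.0, 0.832, 0.554, 0.0]
contact_force: [0.7, -0.5, -1.5]
gripper_width: 0.001
```

Call:
drive_tool(
  series=[-1, 52, 3, 8, 0, 0, -0.075, -1, 52, 7, 10, 0, 0, -0.075, -1, 0, 0, 20, 0, 0, 0, -1, 0, 0, 0, 0, 0, 0, -1, 0, 0, 0, 0, 0, 0],
)

```text
t: 2.42
eef_pos: [0.5098, 0.0226, 0.1748]
tool_rot: [0.0, 0.79, 0.614, -0.0]
contact_force: [0.2, -0.1, 0.5]
gripper_width: 0.001
```

Call:
drive_tool(
  series=[-1, 3.5, 0, 10, 0, 0, 0, -1, 0, 0, 10, 0, 0, 0, -1, 0, 0, 6, 0, 0, 0, -1, 0, 0, 2, 0, 0, 0],
)

```text
t: 2.92
eef_pos: [0.5111, 0.0267, 0.1464]
tool_rot: [0.0, 0.789, 0.614, 0.0]
contact_force: [0.4, -0.6, 6.1]
gripper_width: -0.002
```

Call:
drive_tool(
  series=[-1, 0, 0, 2, 0, 0, 0, -1, 0, 0, 1.5, 0, 0, 0, -1, 0, 0, 0, 0, 0, 0],
)

```text
t: 3.3
eef_pos: [0.5114, 0.0268, 0.1457]
tool_rot: [0.001, 0.789, 0.614, 0.0]
contact_force: [-10.0, -1.7, 31.7]
gripper_width: -0.001
```

Call:
drive_tool(
  series=[-1, 0, 0, -15, 0, 0, 0, -1, 0, 0, -25, 0, 0, 0, 0, 0, 0, -25, 0, 0, 0, 0.2, 0, 0, 0, 0, 0, 0],
)

```text
t: 3.8
eef_pos: [0.5113, 0.0268, 0.2091]
tool_rot: [0.001, 0.789, 0.614, 0.001]
contact_force: [-0.3, 0.1, -0.6]
gripper_width: 0.418
```

```bash
cat >> h.py <<'E'
S=np.load('stand.npz');o,X,Y=S['o'],S['X'],S['Y'];Z=np.array([0,0,1.])
def peg(a,r):
    a=np.radians(a);rad=np.sin(a)*X+np.cos(a)*Z;tan=np.cos(a)*X-np.sin(a)*Z
    return R.from_matrix(np.c_[Y,tan,-rad]),o+r*rad
def where():
    p,Q=pose();d=p-o;z=-Q.apply([0,0,1]);f=np.array(bot.get_obs()['contact_force']);m=np.array(bot.get_obs()['torque'])
    r=np.hypot(d@X,d[2]);a=np.arctan2(d@X,d[2]);tan=np.cos(a)*X-np.sin(a)*Z
    print('pos ang %.2f r %.4f y %.4f toolang %.2f Ft %.2f Fr %.2f Fy %.2f My %.3f'%(np.degrees(a),r,d@Y,np.degrees(np.arctan2(z@X,z[2])),f@tan,f@(np.sin(a)*X+np.cos(a)*Z),f@Y,m@Y),'t',bot.get_obs()['t'])
E
python3 - <<'E'
from h import *
st(); t=cam('top'); print(blobs(t,(0,140,80),(8,255,255)))
Rt,pt=peg(-28.4,.15); print(pt); plan(pose(),Rt,pt,6,.2)
E
```

```text
{'t': 3.8, 'q': [0.2968, 0.3117, -0.5598, 1.9582, 0.2063, 0.9247, -0.6143], 'eef_pos': [0.5113, 0.0268, 0.2091], 'tool_rot': [0.0009, 0.7892, 0.6141, 0.001], 'contact_force': [-0.2724, 0.1178, -0.5528], 'torque': [-0.0389, 0.0573, 0.0048], 'gripper_width': 0.4183}
[([590, 90, 22, 39, 447], [601.0, 108.9]), ([267, 109, 20, 7, 32], [276.8, 112.0])]
[0.47800258 0.18763132 0.27194729]
[[0.2,24.7,-11.8,-10.7,-0.083,-0.0,0.0,0.2,24.7,-10.9,-11.6,-0.083,-0.0,0.0,0.2,24.7,-9.9,-12.5,-0.083,-0.0,0.0,0.2,24.7,-8.9,-13.3,-0.083,-0.0,0.0,0.2,24.7,-7.8,-14.0,-0.083,-0.0,0.0,0.2,24.7,-6.6,-14.6,-0.083,-0.0,0.0]]
```

Call:
drive_tool(
  series=[0.2, 25, -12, -11, -0.083, 0, 0, 0.2, 25, -11, -12, -0.083, 0, 0, 0.2, 25, -10, -12.5, -0.083, 0, 0, 0.2, 25, -9, -13, -0.083, 0, 0, 0.2, 25, -8, -14, -0.083, 0, 0, 0.2, 24, -7, -14.5, -0.083, 0, 0, 0.2, 0, 0, 0, 0, 0, 0],
)

```text
t: 4.72
eef_pos: [0.4754, 0.1916, 0.2711]
tool_rot: [0.194, 0.763, 0.598, 0.152]
contact_force: [-1.1, 0.8, 0.7]
gripper_width: 0.597
```

```bash
python3 - <<'E'
from h import *
where(); st()
w=cam('wrist','w1.png'); print(blobs(w,(0,140,60),(8,255,255)), proj(w,peg(-28.4,.103)[1]), proj(w,peg(-28.4,.08)[1]))
Rt,pt=peg(-28.4,.101); plan(pose(),Rt,pt,3,.2)
E
```

```text
pos ang -29.73 r 0.1510 y 0.0031 toolang -28.49 Ft -0.75 Fr 1.18 Fy 0.52 My 0.475 t 4.725
{'t': 4.725, 'q': [-0.1254, 0.092, -0.6468, 2.1482, 0.7095, 0.7683, -1.488], 'eef_pos': [0.4754, 0.1916, 0.2711], 'tool_rot': [0.1939, 0.7629, 0.5979, 0.1516], 'contact_force': [-1.0675, 0.8101, 0.6532], 'torque': [0.0628, 0.4746, 0.0004], 'gripper_width': 0.5971}
[([402, 100, 20, 34, 344], [411.4, 116.6]), ([317, 217, 14, 25, 272], [323.5, 228.8]), ([304, 305, 25, 27, 493], [316.3, 317.9])] [323.08592876 241.76985895] [322.52754818 227.77890183]
[[0.2,-0.5,0.9,16.4,0.0,-0.0,0.002,0.2,-0.5,0.9,16.4,0.0,-0.0,0.002,0.2,-0.5,0.9,16.4,0.0,-0.0,0.002]]
```

View pics/w1.png

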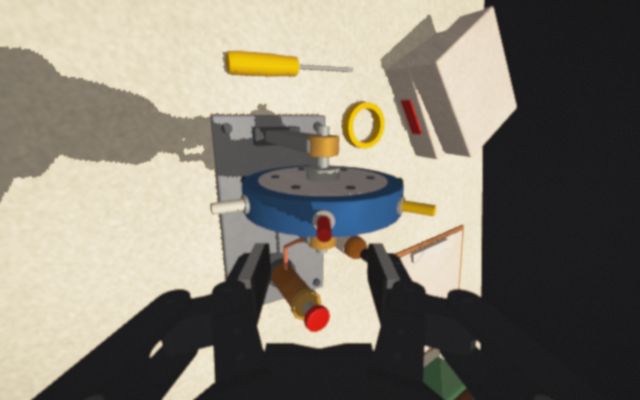

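The wrist view shows the red peg at (323,229), between the open fingers at about (250,270) and (385,270) and on its predicted pixel. The plunger at (317,318) is up. I close in and grip.

Call:
drive_tool(
  series=[0.2, -1.5, 2, 20, 0, 0, 0, 0.2, 0, 1, 20, 0, 0, 0, -1, 0, 0, 9, 0, 0, 0, -1, 0, 0, 0, 0, 0, 0, -1, 0, 0, 0, 0, 0, 0, -1, 0, 0, 0, 0, 0, 0],
  force=40,
)

```text
t: 5.52
eef_pos: [0.5017, 0.1803, 0.2298]
tool_rot: [0.194, 0.765, 0.595, 0.151]
contact_force: [5.5, -1.3, -9.8]
gripper_width: 0.095
```

```bash
python3 - <<'E'
from h import *
where(); st()
E
```

```text
pos ang -27.39 r 0.1012 y -0.0013 toolang -28.47 Ft 0.48 Fr -11.29 Fy 0.14 My 0.703 t 5.525
{'t': 5.525, 'q': [-0.1305, 0.186, -0.6075, 2.1621, 0.8446, 0.7086, -1.59], 'eef_pos': [0.5017, 0.1803, 0.2298], 'tool_rot': [0.1944, 0.7651, 0.5951, 0.1507], 'contact_force': [5.4762, -1.2523, -9.8014], 'torque': [0.2606, 0.6589, 0.0918], 'gripper_width': 0.0949}
```

Call:
drive_tool(
  series=[-1, 0, 5, 0.1, 0.05, 0, 0, -1, 0, 5, 0.1, 0.05, 0, 0, -1, 0, 5, 0.1, 0.05, 0, 0, -1, 0, 5, 0.1, 0.05, 0, 0, -1, 0, 2.5, 0, 0.025, 0, 0, -1, 0, 2.5, 0, 0.025, 0, 0, -1, 0, 2.5, 0.1, 0.025, 0, 0, -1, 0, 2.5, 0, 0.025, 0, 0],
  force=25,
)

```text
t: 6.52
eef_pos: [0.5284, 0.1735, 0.2396]
tool_rot: [0.077, 0.785, 0.611, 0.059]
contact_force: [2.9, -1.1, -20.4]
gripper_width: 0.098
```

```bash
python3 - <<'E'
from h import *
where()
E
```

```text
pos ang -10.81 r 0.1014 y -0.0013 toolang -11.15 Ft -0.79 Fr -20.57 Fy -0.34 My 0.462 t 6.525
```

Call:
drive_tool(
  series=[-0.5, 0, 0, 0, 0, 0, 0, -0.5, 0, 0, 0, 0.07, 0, 0, -0.5, 0, 0, 0, 0, 0, 0, -0.5, 0, 0, 0, 0, 0, 0],
)

```text
t: 7.02
eef_pos: [0.5299, 0.175, 0.242]
tool_rot: [0.051, 0.787, 0.613, 0.041]
contact_force: [-0.3, 0.5, -0.5]
gripper_width: 0.249
```

```bash
cat >> h.py <<'E'
def push():
    where(); p,Q=pose(); b=bot.get_obs(); f=np.array(b['contact_force']);m=np.array(b['torque'])
    print('tool frame F',Q.inv().apply(f).round(2),'M',Q.inv().apply(m).round(3),'w',b['gripper_width'])
E
python3 - <<'E'
from h import *
push(); t=cam('top'); print(blobs(t,(0,140,60),(8,255,255),8)[-4:],blobs(t,(22,140,60),(34,255,255)))
E
```

```text
pos ang -9.98 r 0.1036 y 0.0006 toolang -7.54 Ft -0.46 Fr -0.45 Fy 0.38 My 0.176 t 7.025
tool frame F [ 0.38 -0.44  0.47] M [ 0.176  0.005 -0.001] w 0.2489077964348976
[([590, 89, 22, 40, 487], [600.5, 108.7]), ([277, 109, 10, 5, 21], [281.4, 111.1]), ([267, 112, 9, 5, 21], [270.8, 114.2]), ([323, 195, 13, 12, 111], [328.9, 200.6])] [([263, 130, 23, 31, 202], [274.3, 142.7])]
```

Call:
drive_tool(
  series=[-0.5, 0, 2.6, 0, 0.025, 0, 0, -0.5, 0, 2.6, 0, 0.025, 0, 0, -0.5, 0, 2.6, 0.1, 0.025, 0, 0, -0.5, 0, 2.6, 0, 0.025, 0, 0, -0.5, 0, 2.6, 0, 0.025, 0, 0, -0.5, 0, 2.6, 0.1, 0.025, 0, 0, -0.5, 0, 2.6, 0, 0.025, 0, 0, -0.5, 0, 2.6, 0, 0.025, 0, 0, -0.5, 0, 2.6, 0.1, 0.025, 0, 0, -0.5, 0, 2.6, 0, 0.025, 0, 0],
)

```text
t: 8.32
eef_pos: [0.5546, 0.1677, 0.2407]
tool_rot: [-0.049, 0.788, 0.613, -0.038]
contact_force: [-1.3, 0.3, 1.3]
gripper_width: 0.251
```

```bash
python3 - <<'E'
from h import *
push()
E
```

```text
pos ang 4.41 r 0.1010 y -0.0004 toolang 7.08 Ft -1.41 Fr 1.15 Fy 0.02 My 0.277 t 8.325
tool frame F [ 0.03 -1.46 -1.09] M [0.277 0.077 0.049] w 0.25070216155045033
```

Call:
drive_tool(
  series=[-0.5, 0, 2.6, 0, 0.025, 0, 0, -0.5, 0, 2.6, 0, 0.025, 0, 0, -0.5, 0, 2.6, 0.1, 0.025, 0, 0, -0.5, 0, 2.6, 0, 0.025, 0, 0, -0.5, 0, 2.6, 0, 0.025, 0, 0, -0.5, 0, 2.6, 0.1, 0.025, 0, 0, -0.5, 0, 2.6, 0, 0.025, 0, 0, -0.5, 0, 2.6, 0, 0.025, 0, 0],
)

```text
t: 9.32
eef_pos: [0.5742, 0.1628, 0.2362]
tool_rot: [-0.127, 0.779, 0.606, -0.099]
contact_force: [-1.8, -0.1, 1.7]
gripper_width: 0.252
```

```bash
python3 - <<'E'
from h import *
push()
E
```

```text
pos ang 16.24 r 0.1002 y -0.0003 toolang 18.54 Ft -2.15 Fr 1.13 Fy -0.51 My 0.012 t 9.325
tool frame F [-0.51 -2.2  -1.04] M [0.012 0.014 0.051] w 0.2516808269509137
```

Call:
drive_tool(
  series=[-0.5, 0, 2.6, 0, 0.025, 0, 0, -0.5, 0, 2.6, 0, 0.025, 0, 0, -0.5, 0, 2.6, 0, 0.025, 0, 0, -0.5, 0, 2.6, 0, 0.025, 0, 0, -0.5, 0, 2.6, 0, 0.025, 0, 0, -0.5, 0, 2.6, 0, 0.025, 0, 0, -0.5, 0, 2.6, 0, 0.025, 0, 0, -0.5, 0, 2.6, 0, 0.025, 0, 0],
)

```text
t: 10.32
eef_pos: [0.5927, 0.1581, 0.2279]
tool_rot: [-0.204, 0.762, 0.593, -0.159]
contact_force: [-0.3, -0.1, 1.9]
gripper_width: 0.249
```

```bash
python3 - <<'E'
from h import *
push()
E
```

```text
pos ang 28.16 r 0.0997 y -0.0003 toolang 30.00 Ft -1.15 Fr 1.52 Fy -0.17 My -0.143 t 10.325
tool frame F [-0.17 -1.2  -1.48] M [-0.143 -0.012 -0.045] w 0.2487463651846798
```

Call:
drive_tool(
  series=[-0.5, 0, 2.6, 0, 0.025, 0, 0, -0.5, 0, 2.6, 0, 0.025, 0, 0, -0.5, 0, 2.6, 0, 0.025, 0, 0, -0.5, 0, 2.6, 0, 0.025, 0, 0, -0.5, 0, 2.6, 0, 0.025, 0, 0, -0.5, 0, 2.6, 0, 0.025, 0, 0, -0.5, 0, 2.6, 0, 0.025, 0, 0, -0.5, 0, 2.6, 0, 0.025, 0, 0],
)

```text
t: 11.32
eef_pos: [0.6092, 0.1539, 0.216]
tool_rot: [-0.279, 0.738, 0.574, -0.217]
contact_force: [0.6, 0.1, 3.5]
gripper_width: 0.251
```

```bash
python3 - <<'E'
from h import *
push(); st()
t=cam('top','t2.png');s=cam('side','s2.png')
for c,n in((s,'s'),(t,'t')):
    print(n,blobs(c,(0,110,50),(8,255,255),8),blobs(c,(22,120,60),(34,255,255),8))
E
```

```text
pos ang 40.12 r 0.0994 y -0.0003 toolang 41.46 Ft -1.80 Fr 3.02 Fy 0.27 My -0.242 t 11.325
tool frame F [ 0.27 -1.87 -2.97] M [-0.243  0.016 -0.037] w 0.25102890301161995
{'t': 11.325, 'q': [0.1322, 0.8872, -0.6434, 1.2126, 0.0388, 1.7493, -0.7136], 'eef_pos': [0.6092, 0.1539, 0.216], 'tool_rot': [-0.2793, 0.7381, 0.5744, -0.2174], 'contact_force': [0.6179, 0.1184, 3.466], 'torque': [-0.0242, -0.2441, 0.0177], 'gripper_width': 0.251}
s [([340, 74, 24, 15, 119], [353.3, 78.5]), ([317, 206, 10, 8, 64], [321.5, 209.6]), ([214, 231, 8, 16, 43], [217.1, 238.4])] [([231, 245, 5, 3, 8], [233.1, 246.0]), ([227, 255, 9, 4, 12], [231.1, 256.7]), ([241, 282, 23, 20, 215], [251.7, 291.8])]
t [([582, 89, 31, 47, 750], [597.5, 111.8]), ([323, 195, 13, 12, 101], [329.4, 200.5])] [([263, 132, 7, 17, 43], [265.5, 139.5]), ([229, 171, 13, 29, 202], [235.2, 185.6])]
```

Call:
drive_tool(
  series=[-0.5, 0, -3, 0, 0, 0, 0, 0.2, 0, 0, -25, 0, 0, 0, 0.2, 0, 0, -25, 0, 0, 0, 0.2, 0, -23.5, 1.8, -0.157, 0, 0, 0.2, 0, -23.5, 1.8, -0.157, 0, 0, 0.2, 0, -23.5, 1.8, -0.157, 0, 0, 0.2, 0, -23.5, 1.8, -0.157, 0, 0, 0.2, 0, -23.5, 1.8, -0.157, 0, 0, 0.2, 0, -23.5, 1.8, -0.157, 0, 0, 0.2, 0, -23.5, 1.8, -0.157, 0, 0, 0.2, 0, 0, 0, 0, 0, 0, 0.2, 0, 0, 0, 0, 0, 0],
)

```text
t: 12.92
eef_pos: [0.4893, 0.1845, 0.2837]
tool_rot: [0.148, 0.775, 0.603, 0.116]
contact_force: [0.7, -1.2, 1.5]
gripper_width: 0.601
```

```bash
python3 - <<'E'
from h import *
push(); st()
w=cam('wrist','w3.png');s=cam('side','s3.png')
print('pred white', [proj(w,peg(a,.1)[1]).round(0) for a in(-18,-22,-26)])
a=cv2.resize(s['pixels'][175:295,230:360],None,fx=3,fy=3,interpolation=cv2.INTER_CUBIC)
cv2.imwrite('pics/v3.png',np.hstack([a,cv2.resize(w['pixels'][130:310,200:470],(400,360))[:, :400]]))
E
```

```text
pos ang -22.55 r 0.1556 y -0.0002 toolang -21.65 Ft 1.52 Fr 0.99 Fy -0.99 My 0.331 t 12.925
tool frame F [-0.99  1.5  -1.02] M [ 0.331 -0.006 -0.012] w 0.6012160328189818
{'t': 12.925, 'q': [0.0027, 0.1214, -0.693, 2.0502, 0.5211, 0.8305, -1.2492], 'eef_pos': [0.4893, 0.1845, 0.2837], 'tool_rot': [0.1481, 0.775, 0.6034, 0.1156], 'contact_force': [0.7469, -1.2072, 1.4994], 'torque': [0.0714, 0.3238, 0.0091], 'gripper_width': 0.6012}
pred white [array([331., 232.]), array([320., 232.]), array([310., 232.])]
```

View pics/v3.png

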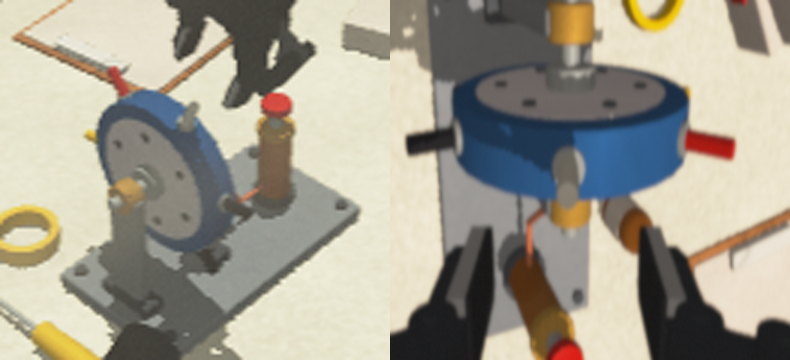

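The left panel shows the rotor with white up and near the gripper, red at the far top and the plunger up. In the right panel white sits centred between the fingers at about (568,180), which matches its predicted angle of -22°. The push readings were lowest around red = 22°, so the heavy side is now near 105° and needs about 75° more. I grip white and carry it on.

Call:
drive_tool(
  series=[0.2, 0, 1, 25, 0, 0, 0, 0.2, 0, 0, 20, 0, 0, 0, -1, 0, 0, 9, 0, 0, 0, -1, 0, 0, 0, 0, 0, 0, -1, 0, 0, 0, 0, 0, 0, -1, 0, 0, 0, 0, 0, 0, -1, 0, 5, 0, 0.05, 0, 0, -1, 0, 10, 0.5, 0.1, 0, 0, -1, 0, 12, 0.7, 0.12, 0, 0, -1, 0, 12, 0.7, 0.12, 0, 0, -1, 0, 12, 0.7, 0.12, 0, 0, -1, 0, 12, 0.7, 0.12, 0, 0],
  force=40,
)

```text
t: 14.52
eef_pos: [0.5699, 0.1638, 0.2384]
tool_rot: [-0.101, 0.783, 0.609, -0.078]
contact_force: [-1.0, 0.4, -3.1]
gripper_width: 0.097
```

```bash
python3 - <<'E'
from h import *
push()
E
```

```text
pos ang 13.51 r 0.1012 y -0.0004 toolang 14.62 Ft -0.31 Fr -3.29 Fy 0.14 My -0.593 t 14.525
tool frame F [ 0.14 -0.24  3.29] M [-0.593  0.042  0.049] w 0.0967997507167498
```

Call:
drive_tool(
  series=[-1, 0, 11.5, 0.6, 0.115, 0, 0, -1, 0, 11.5, 0.6, 0.115, 0, 0, -1, 0, 11.5, 0.6, 0.115, 0, 0, -1, 0, 10, 0.5, 0.1, 0, 0, -1, 0, 0, 0, 0, 0, 0, 0.2, 0, 0, 0, 0, 0, 0, 0.2, 0, 0, -5, 0, 0, 0, 0.2, 0, 0, -22, 0, 0, 0, 0.2, 0, 0, -25, 0, 0, 0, 0.2, 0, -23, 1.8, -0.152, 0, 0, 0.2, 0, -23, 1.8, -0.152, 0, 0, 0.2, 0, -23, 1.8, -0.152, 0, 0],
)

```text
t: 16.02
eef_pos: [0.58, 0.1621, 0.2895]
tool_rot: [-0.093, 0.783, 0.61, -0.071]
contact_force: [0.6, 0.6, 1.1]
gripper_width: 0.605
```

Call:
drive_tool(
  series=[0.2, 0, -23, 1.8, -0.152, 0, 0, 0.2, 0, -23, 1.8, -0.152, 0, 0, 0.2, 0, -23, 1.8, -0.152, 0, 0, 0.2, 0, -23, 1.8, -0.152, 0, 0, 0.2, 0, 0, 0, 0, 0, 0, 0.2, 0, 0, 0, 0, 0, 0],
)

```text
t: 16.77
eef_pos: [0.4926, 0.1838, 0.2831]
tool_rot: [0.144, 0.776, 0.604, 0.112]
contact_force: [0.7, -0.1, 0.6]
gripper_width: 0.599
```

```bash
python3 - <<'E'
from h import *
push()
w=cam('wrist','w4.png'); print([proj(w,peg(a,.1)[1]).round(0) for a in(-16,-20,-24)])
cv2.imwrite('pics/v4.png',cv2.resize(w['pixels'][150:310,200:470],None,fx=2,fy=2))
E
```

```text
pos ang -21.45 r 0.1537 y -0.0001 toolang -21.03 Ft 0.85 Fr 0.32 Fy 0.05 My 0.368 t 16.775
tool frame F [ 0.05  0.84 -0.33] M [ 0.368  0.002 -0.017] w 0.5990668474831475
[array([333., 233.]), array([322., 233.]), array([311., 233.])]
```

View pics/v4.png

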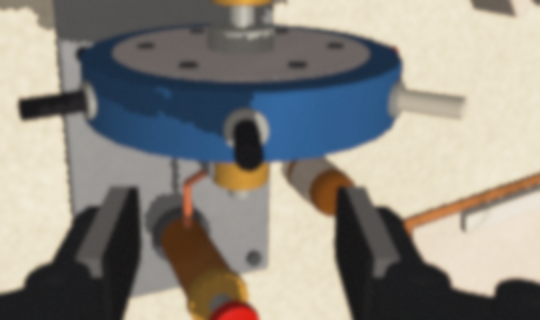

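In the wrist crop the black peg is at (248,140), between the fingers and at about -19°; white, on the right, is near +41°. The heavy side should be near 168°. I now push this peg both ways with a loose gap and compare.

Call:
drive_tool(
  series=[-0.3, 0, 4, 20, 0, 0, 0, -0.5, 0, 0, 20, 0, 0, 0, -0.5, 0, 0, 12, 0.1, 0, 0, -0.5, 0, 0, 0, 0, 0, 0, -0.5, 0, 0, 0, 0, 0, 0],
)

```text
t: 17.45
eef_pos: [0.5146, 0.178, 0.2352]
tool_rot: [0.105, 0.782, 0.608, 0.082]
contact_force: [-0.2, 0.6, 1.2]
gripper_width: 0.249
```

```bash
cat >> h.py <<'E'
def avg(n=8):
    L=[]
    for i in range(n):
        p,Q=pose();b=bot.get_obs();L.append(np.r_[Q.inv().apply(np.array(b['contact_force'])),Q.inv().apply(np.array(b['torque']))]);bot.read_camera('wrist')
    L=np.array(L);where();print('t',bot.get_obs()['t'],'F',L.mean(0)[:3].round(2),'M',L.mean(0)[3:].round(3),'sd',L.std(0).round(3)[[1,3]],'Fy',L[:,1].round(2),'Mx',L[:,3].round(3))
E
python3 -c "
from h import *
avg(6)"
```

```text
pos ang -19.82 r 0.1013 y -0.0002 toolang -15.30 Ft -0.11 Fr 0.29 Fy 0.07 My 0.241 t 17.75
t 17.75 F [ 0.23 -0.09 -0.57] M [ 0.28   0.002 -0.014] sd [0.382 0.026] Fy [-0.05 -0.68  0.47  0.18  0.02 -0.44] Mx [0.273 0.233 0.309 0.284 0.309 0.269]
```

Call:
drive_tool(
  series=[-0.5, 0, 2.5, 0, 0.025, 0, 0, -0.5, 0, 2.5, 0, 0.025, 0, 0, -0.5, 0, 2.5, 0, 0.025, 0, 0, -0.5, 0, 2.5, 0, 0.025, 0, 0, -0.5, 0, 2.5, 0, 0.025, 0, 0, -0.5, 0, 2.5, 0, 0.025, 0, 0, -0.5, 0, 2.5, 0, 0.025, 0, 0, -0.5, 0, 2.5, 0, 0.025, 0, 0],
)

```text
t: 18.75
eef_pos: [0.5318, 0.1737, 0.2384]
tool_rot: [0.024, 0.789, 0.614, 0.019]
contact_force: [-7.3, 0.5, 5.1]
gripper_width: 0.253
```

```bash
python3 -c "
from h import *
avg(8)"
```

```text
pos ang -8.62 r 0.0995 y -0.0002 toolang -3.72 Ft -5.06 Fr 2.72 Fy -0.15 My 1.094 t 19.15
t 19.15 F [-0.35 -4.8  -4.11] M [ 1.096 -0.036 -0.03 ] sd [0.823 0.165] Fy [-6.83 -4.66 -4.32 -4.22 -4.53 -5.13 -4.55 -4.13] Mx [1.476 1.186 0.996 0.894 0.985 1.054 1.076 1.106]
```

Call:
drive_tool(
  series=[-0.5, 0, -5, 0, -0.1, 0, 0, -0.5, 0, 0, 0, -0.1, 0, 0, -0.5, 0, -2.5, 0, -0.025, 0, 0, -0.5, 0, -2.5, 0, -0.025, 0, 0, -0.5, 0, -2.5, 0, -0.025, 0, 0, -0.5, 0, -2.5, 0, -0.025, 0, 0, -0.5, 0, -2.5, 0, -0.025, 0, 0, -0.5, 0, -2.5, 0, -0.025, 0, 0],
)

```text
t: 20.15
eef_pos: [0.5164, 0.1774, 0.2341]
tool_rot: [0.164, 0.773, 0.6, 0.128]
contact_force: [3.4, -2.1, 1.1]
gripper_width: 0.249
```

```bash
python3 -c "
from h import *
avg(8)"
```

```text
pos ang -19.27 r 0.0993 y -0.0005 toolang -23.87 Ft 4.48 Fr 1.89 Fy -0.92 My -0.509 t 20.55
t 20.55 F [-0.86  3.82 -0.7 ] M [-0.373 -0.141  0.026] sd [0.555 0.1  ] Fy [3.89 2.9  4.01 3.41 3.31 4.81 4.09 4.13] Mx [-0.443 -0.397 -0.241 -0.213 -0.3   -0.44  -0.498 -0.449]
```

Call:
drive_tool(
  series=[-0.5, 0, 5, 0, 0.1, 0, 0, -0.5, 0, 0, 0, 0.1, 0, 0, -0.5, 0, 2.5, 0, 0.025, 0, 0, -0.5, 0, 2.5, 0, 0.025, 0, 0, -0.5, 0, 2.5, 0, 0.025, 0, 0, -0.5, 0, 2.5, 0, 0.025, 0, 0, -0.5, 0, 2.5, 0, 0.025, 0, 0, -0.5, 0, 1.5, 0, 0.015, 0, 0, -0.5, 0, 1, 0, 0.01, 0, 0],
)

```text
t: 21.68
eef_pos: [0.5316, 0.1737, 0.2371]
tool_rot: [0.025, 0.788, 0.614, 0.019]
contact_force: [-6.1, 0.9, 3.1]
gripper_width: 0.248
```

```bash
python3 -c "
from h import *
avg(12)"
```

```text
pos ang -9.17 r 0.0985 y -0.0003 toolang -3.63 Ft -4.34 Fr 3.31 Fy -0.71 My 1.075 t 22.275
t 22.275 F [-0.8  -4.98 -2.62] M [ 1.119 -0.164 -0.025] sd [0.511 0.096] Fy [-5.9  -5.88 -4.66 -4.92 -4.71 -4.57 -4.73 -4.69 -4.47 -4.55 -5.72 -4.93] Mx [1.343 1.292 1.149 1.126 1.089 1.051 1.026 1.089 1.056 1.038 1.061 1.105]
```

Call:
drive_tool(
  series=[-0.5, 0, -5, 0, -0.1, 0, 0, -0.5, 0, 0, 0, -0.1, 0, 0, -0.5, 0, -2.5, 0, -0.025, 0, 0, -0.5, 0, -2.5, 0, -0.025, 0, 0, -0.5, 0, -2.5, 0, -0.025, 0, 0, -0.5, 0, -2.5, 0, -0.025, 0, 0, -0.5, 0, -2.5, 0, -0.025, 0, 0, -0.5, 0, -1.5, 0, -0.015, 0, 0, -0.5, 0, -1, 0, -0.01, 0, 0],
)

```text
t: 23.4
eef_pos: [0.5156, 0.1776, 0.2329]
tool_rot: [0.163, 0.772, 0.6, 0.127]
contact_force: [3.4, -1.1, 2.7]
gripper_width: 0.25
```

```bash
python3 -c "
from h import *
avg(12)"
```

```text
pos ang -19.74 r 0.0983 y -0.0004 toolang -23.85 Ft 3.78 Fr 2.41 Fy -0.66 My -0.558 t 24.0
t 24.0 F [-0.4   4.34 -1.41] M [-0.487 -0.141  0.009] sd [0.491 0.05 ] Fy [4.38 3.81 3.88 4.16 4.69 4.58 4.13 3.84 4.03 5.43 4.09 5.09] Mx [-0.449 -0.452 -0.494 -0.394 -0.451 -0.419 -0.503 -0.551 -0.546 -0.527
 -0.52  -0.535]
```

The two forward/reverse pairs put the heavy side at about 188° and 183° with this peg near -14.5°. The first sweep implies bottom at a peg angle between -10° and -22°. I take -18° as bottom, centre on the peg, grip it and trim the angle.

Call:
drive_tool(
  series=[-0.5, 0, 5.5, -2, 0.06, 0, 0, -0.5, 0, 0, 0, 0.06, 0, 0, -1, 0, 0, 0, 0, 0, 0, -1, 0, 0, 0, 0, 0, 0, -1, 0, 0, 0, 0, 0, 0, -1, 0, 0, 0, 0, 0, 0],
  force=40,
)

```text
t: 24.75
eef_pos: [0.5187, 0.1767, 0.2359]
tool_rot: [0.117, 0.78, 0.608, 0.091]
contact_force: [5.6, -0.4, -3.6]
gripper_width: 0.102
```

```bash
python3 - <<'E'
from h import *
push(); s=cam('side'); b=bot.get_obs(); print(b['joint_vel'])
cv2.imwrite('pics/v5.png',cv2.resize(s['pixels'][165:300,200:360],None,fx=4,fy=4,interpolation=cv2.INTER_CUBIC))
for a in(0,60,120,180,240): print(a,((proj(s,peg(-17+a,.1)[1])-[200,165])*4).round())
E
```

```text
pos ang -16.95 r 0.1003 y -0.0005 toolang -17.00 Ft 4.26 Fr -5.05 Fy 0.98 My -0.626 t 24.75
tool frame F [0.97 4.25 5.05] M [-0.626  0.192  0.037] w 0.1020816876816172
[ 0.00033538 -0.0012944  -0.00028728  0.00059569 -0.00039739  0.00234228
 -0.00077082]
0 [367. 168.]
60 [262. 135.]
120 [241. 228.]
180 [313. 351.]
240 [412. 395.]
```

View pics/v5.png

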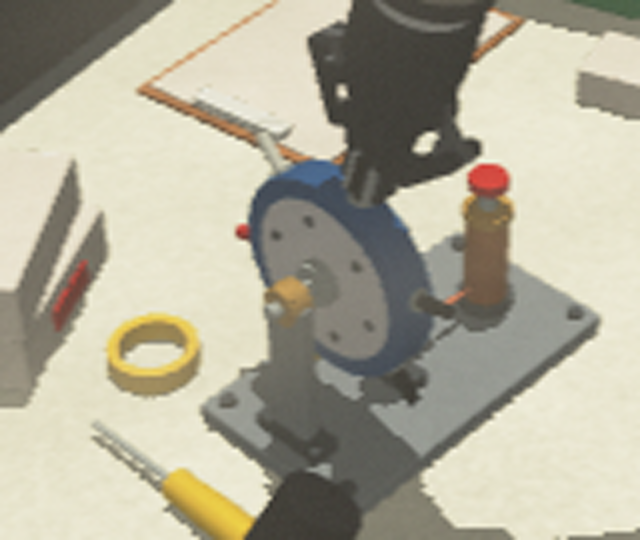

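The side crop shows the gripper on the black peg at about (365,180) and white at (270,140), where it should be for a peg angle of -17°. The plunger at (488,180) is up, and the tape and screwdriver have not moved. I hand in.

```bash
python3 -c "
from h import *
where(); print(bot.hand_in()); where()"
```

```text
pos ang -16.94 r 0.1003 y -0.0005 toolang -17.01 Ft 4.02 Fr -5.14 Fy 0.53 My -0.637 t 24.8
the job is handed in; nothing more can be done
None
the job is handed in; nothing more can be done
```

I oiled the bearing, felt for the rotor's heavy side, and handed the job in at 24.8 s with that side as near straight down as I could measure. The gripper is still holding a black peg there. No verdict was given.

- **Oiler:** I pressed the plunger to its stop, where the force rose from 6 N to 32 N. The later pictures show it back up.
- **Turning and feeling:** The rotor went round about 130° in all. The first one-way push readings came from a noisy force sensor. They put the heavy side's bottom position at a gripped-peg angle somewhere between -10° and -22° from the top.
- **Bottom position:** Two forward/reverse push comparisons near the bottom put the heavy side at about 188° and 183° (180° is straight down), which is a peg angle of roughly -18° to -22°. I settled on about -18° and gripped the peg at -17°. I expect an error of roughly 6°, against the 17° allowed.
- **Last checks:**
  - The joints were essentially at rest, with the jaws shut on the peg at a 40 N setting.
  - The white peg was where it should be for that angle.
  - The plunger was up.
  - The tape roll and screwdriver in the last crop looked unmoved. The other bystanders I did not measure again.

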